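# Fit the suction head on the bench dust extractor and set its fan

### The job

Get the dust extractor ready for fettling tiles: push the grey suction head, orange band down, fully home on the extractor's round spigot. Then slide the black fan slider until its white line stands on the green mark. Leave the glaze jars standing where they are.

Things in the scene. Friction and masses are not known exactly. Their poses are not given: they have to be found in the camera images.
- extractor: Cream metal box, 200 (its x) x 300 (its y) x 70 mm high, fixed to the table. Origin at the centre of its underside; its z is up. On its top: an aluminium spigot at y = +95 mm and a slider track centred at y = -65 mm, running along its y.
- port (a point): Centre of the steel collar's top face at the foot of the spigot, 76 mm above the table; axes as the extractor's. The spigot stands up 42 mm from here: 36 mm diameter, its last 8 mm tapering to 29 mm. The collar is 58 mm in diameter. The seated head's lower rim rests on this face.
- head: Suction head: grey upright tube, 50 mm outside diameter, 85 mm high, 140 g or so, bore 40 mm and 76 mm deep, open below, black grille on top, orange band 12 to 22 mm above its lower rim. Origin at the centre of its lower rim, z up along the tube. It starts upright on the table.
- fan (a joint): Fan slider's travel in m, 0 to 0.10, growing towards the extractor's +y (towards the spigot). It stays where it is left (friction about 1.5 N).
- fan_top (a point): Centre of the top of the fan slider's grip, a black block 28 mm (across the track) x 20 mm (along the track) x 40 mm high with a white line across its middle. Its underside is 14.5 mm above the housing's top; the track below it is 40 mm wide and 14 mm high.
- mark: Green mark, a flat tab beside the track on the extractor's +x side, 16 mm long along the track (its y), 22 mm wide, on the housing's top. Origin at the middle of its length, on its edge next to the track; axes as the extractor's. The slider is set when the white line is level with the tab along the track.
- jar_pink: Pink glaze jar with white lid, 66 mm diameter, 75 mm high; origin under its centre.
- jar_green: Green glaze jar with brass-coloured lid, 72 mm diameter, 85 mm high; origin under its centre.
- jar_blue: Light blue glaze jar with blue lid, 64 mm diameter, 80 mm high; origin under its centre.
There are look-alikes about, which are no part of the job. What is shaped like the head but red is not meant.

How it is judged:
By the outcome, as a careful person would: the job done as asked, in the order asked, and still so for the second after the job is handed in, with the robot touching nothing.
It also fails if it takes over 58 s, if anything falls off the work surface, if the arm or the gripper's body presses on something with over 40 N, if the wrist force passes 120 N, or if a joint passes its speed limit or range.

### The arm

A 7-joint arm with a two-finger parallel gripper is mounted at the origin on the work surface. World frame = base frame: x ahead of the robot, y to its left, z up, the work surface at z = 0. Lengths are in m, angles in rad, forces in N, time in s.
With the tool pointing down it reaches from about 0.425 to 0.925 m from the base axis. Payload 6.8 kg.
Tool frame: the origin (TCP) lies midway between the tips of the shut fingers; the grasp point (between the pads) lies 19 mm behind it (bot.pinch_z is the distance from the TCP to the grasp point, in m); z points along the fingers, y is the line along which they close (so a half turn about z gives the same grasp; the last joint's range is limited). The gripper opens to 85 mm and grips with 20 to 120 N. Pads are 22 mm wide; open, the fingers measure 114 mm over their backs; the gripper's body (76 mm by 85 mm) begins 54 mm behind the grasp point. The pads swing forward as they close: fully open they stand 13 mm farther back than shut.
Start: joints at [-1.209, 0.477, 0.022, 1.555, -0.011, 1.109, -0.083], TCP at [0.306, 0.602, 0.231] pointing down, gripper open.
Joint ranges: [-2.96, 2.96], [-0.34, 2.1], [-1.41, 1.46], [0.24, 2.44], [-1.37, 4.51], [0.17, 1.92], [-2.96, 2.96]. Speed limits (rad/s): [2.39, 2.39, 3.14, 3.14, 3.14, 3.14, 3.14].

### API

Orientations are given as a unit quaternion [w, x, y, z].
In Python, from station import bot, imaging gives the robot as it stands. The module is installed in compiled form; this text tells all that it offers.
- The arm moves only by the tool carry_out, never from a script. Its argument "targets" is a list of rows, each a list of 5 numbers: the shift along the tool's x, y, z in cm, then the turn about the tool's z in degrees, then the opening, from -1 (shut) to 1 (fully open). In form: [[x, y, z, yaw, gripper], ...]. A call has 1 to 12 rows; each row shifts and turns the commanded pose from where the row before left it, along the tool's axes as they then stand; what a row does not reach is not made up. A row lasts 1/10 s, in which the tool goes at most 50 mm and 8.59 degrees, less where a joint would pass 70% of its speed; a pose out of reach is approached as far as the arm can. A call is refused whole if a number of a shift passes 5 or a number of a turn 8.59, either way. A call with a gripper value outside its range is refused whole. The fingers move at their own pace and stop on an object; "force" is the grip in N (left out, the last holds). Time passes only in rows, so rows that do not move let the fingers close. It gives the time, the measured TCP pose, the force, the opening and the grip force at its end, in the units of the state.
- bot.get_obs(): the state, without advancing time (a new reading comes with each control period).
- imaging.read_camera(name): name is "side" or "top" or "wrist"; returns the picture (384x512x3 uint8, red, green, blue); there is no depth.
- imaging.calibration(name): a dict with "fx", "fy", "cx", "cy" (pixels), "extrinsics" (4x4, takes a point from world to camera coordinates). Camera axes: x right, y up, looking along -z (the intrinsics and any distortion apply to the point x, -y, -z); pixel columns grow to the right and rows downward; lengths in m; the calibration is good to about 2 mm. A picture is of the moment at which its call begins: read the wrist's pose just before it. calibration takes no time and is no camera call; for the wrist camera it gives the pose at the moment of the call.
- bot.hand_in(): hands the job in; it is judged then, once.
The state is a dict: "t": time; "q": joint angles; "joint_vel": joint speeds; "joint_torque": joint torques, N m; "eef_pos": TCP position; "tool_rot": TCP orientation; "contact_force": force on the tool from outside, world axes, zero at the start; "torque": the same for the moment, N m; "gripper_width": opening from 0.0 (shut) to 1.0 (fully open); "grasp_force": force on a finger pad.
Only numpy, scipy, OpenCV 4.12 (cv2) and the standard library are available. Lean on these libraries where they do the work, as an engineer would, in place of code of your own. Each camera call takes 0.05 s, during which the arm holds its last target. There are 200 camera calls.

## Working session

There is one attempt and no reset: what is moved stays moved. The work goes in short steps, Python scripts to look and compute and a tool call to move; the robot and the scene stay as the last step left them, time stands still between calls to the robot, and variables do not carry over. Pictures are saved under pics/ and viewed, at most 10 in all, crops included, and the job is handed in when it is done.

Besides the shell and the picture viewer there is one more tool, called after ">>>" as name(argument=value, ...), one argument or row to a line, values as JSON. carry_out: Moves the arm, as the interface text tells. Its arguments: {"type":"object","properties":{"targets":{"type":"array"},"force":{"type":"number"}},"required":["targets"]}

```bash
mkdir -p pics
python3 - <<'E'
from station import bot, imaging
import cv2, numpy as np
o=bot.get_obs(); print({k:np.round(v,3).tolist() for k,v in o.items()}, bot.pinch_z)
ims=[]
for n in ["side","top","wrist"]:
    c=imaging.calibration(n); im=imaging.read_camera(n); cv2.imwrite(f"pics/{n}0.png",im[:,:,::-1])
    print(n,{k:np.round(v,4).tolist() for k,v in c.items()})
    if n!="wrist": cv2.imwrite(f"pics/{n}0b.png",cv2.resize(im[:,:,::-1],(800,600),interpolation=cv2.INTER_CUBIC))
E
```

```text
{'t': 0.0, 'q': [-1.209, 0.478, 0.022, 1.556, -0.011, 1.109, -0.083], 'joint_vel': [-0.0, -0.0, 0.001, -0.002, 0.0, 0.0, -0.001], 'joint_torque': [0.0, -59.646, 1.608, -28.12, 0.012, 0.01, -0.0], 'eef_pos': [0.305, 0.601, 0.23], 'tool_rot': [-0.0, 0.233, 0.973, -0.001], 'contact_force': [-0.296, 1.132, 1.403], 'torque': [-0.016, -0.049, -0.011], 'grasp_force': 0.0, 'gripper_width': 0.998} 0.0187
side {'fx': 395.8719, 'fy': 395.8719, 'cx': 259.1584, 'cy': 196.5301, 'extrinsics': [[0.9288, -0.3701, 0.0198, -0.4722], [0.2256, 0.6068, 0.7621, -0.2047], [-0.294, -0.7034, 0.6471, -1.0067], [0.0, 0.0, 0.0, 1.0]]}
top {'fx': 437.8191, 'fy': 437.8191, 'cx': 256.9488, 'cy': 189.1283, 'extrinsics': [[0.0006, -1.0, -0.0001, 0.0115], [0.9933, 0.0006, 0.1159, -0.5089], [-0.1159, -0.0001, 0.9933, -1.4233], [0.0, 0.0, 0.0, 1.0]]}
wrist {'fx': 278.7197, 'fy': 278.7197, 'cx': 258.1991, 'cy': 195.0604, 'extrinsics': [[0.4533, 0.8913, -0.0017, -0.6742], [-0.8435, 0.4284, -0.324, 0.0431], [-0.288, 0.1483, 0.9461, -0.3813], [0.0, 0.0, 0.0, 1.0]]}
```

View pics/top0b.png

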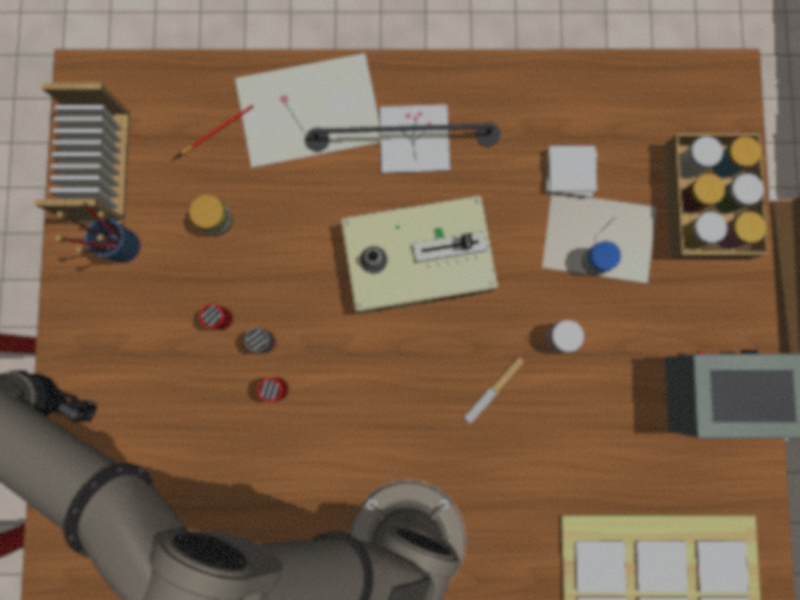

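View pics/side0b.png

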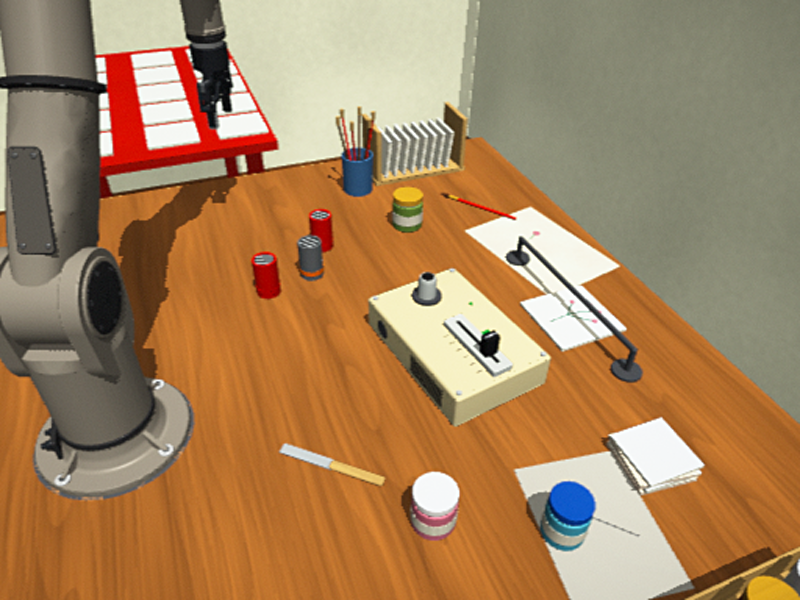

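```bash
cat > h.py <<'E'
import numpy as np, cv2
from station import bot, imaging
from scipy.optimize import least_squares
def proj(c,P):
    P=np.atleast_2d(P); E=np.array(c["extrinsics"]); p=P@E[:3,:3].T+E[:3,3]
    return np.c_[c["cx"]+c["fx"]*p[:,0]/-p[:,2], c["cy"]+c["fy"]*-p[:,1]/-p[:,2]]
def tri(cs,uvs,x0=(.6,.1,.05)):
    r=least_squares(lambda X:np.concatenate([proj(c,X)[0]-uv for c,uv in zip(cs,uvs)]),x0)
    return r.x, np.abs(r.fun).max()
def onz(c,uv,z):
    return least_squares(lambda X:proj(c,[X[0],X[1],z])[0]-uv,(.6,.1)).x
def panel(im,o,w,h,W=400,H=300):
    return cv2.resize(im[o[1]:o[1]+h,o[0]:o[0]+w,::-1],(W,H),interpolation=cv2.INTER_CUBIC)
E
python3 - <<'E'
from h import *
t=cv2.imread("pics/top0.png")[:,:,::-1]; s=cv2.imread("pics/side0.png")[:,:,::-1]
m=np.vstack([np.hstack([panel(t,(125,190),80,60),panel(s,(155,130),80,60)]),np.hstack([panel(t,(218,124),100,75),panel(s,(234,170),120,90)])])
cv2.imwrite("pics/m1.png",m)
T,S=[imaging.calibration(n) for n in("top","side")]; k=.64
for n,a,b in [("headtop",(258,340),(310,241)),("redA",(214,316),(320,214)),("redB",(270,389),(265,259)),("spigot",(373,257),(428,277)),("fan",(466,241),(489,335)),
 ("railA",(317,137),(520,240)),("railB",(487,131),(632,352)),("green",(207,209),(408,193)),("mark",(438,233),(488,333)),("pink",(568,336),(436,488)),("blue",(604,256),(571,500))]:
    X,e=tri((T,S),(np.array(a)*k,np.array(b)*k)); print(n,X.round(3),round(e,2), "r",np.hypot(*X[:2]).round(3))
E
```

```text
headtop [0.413 0.302 0.086] 0.49 r 0.512
redA [0.461 0.392 0.089] 0.26 r 0.605
redB [0.314 0.276 0.082] 0.27 r 0.418
spigot [0.578 0.069 0.116] 0.45 r 0.582
fan [ 0.609 -0.118  0.122] 0.07 r 0.62
railA [0.851 0.192 0.056] 1.08 r 0.872
railB [ 0.871 -0.176  0.044] 1.69 r 0.889
green [0.681 0.415 0.086] 0.41 r 0.798
mark [ 0.638 -0.065  0.071] 0.82 r 0.641
pink [ 0.421 -0.328  0.079] 0.36 r 0.534
blue [ 0.588 -0.408  0.074] 0.37 r 0.716
```

View pics/m1.png

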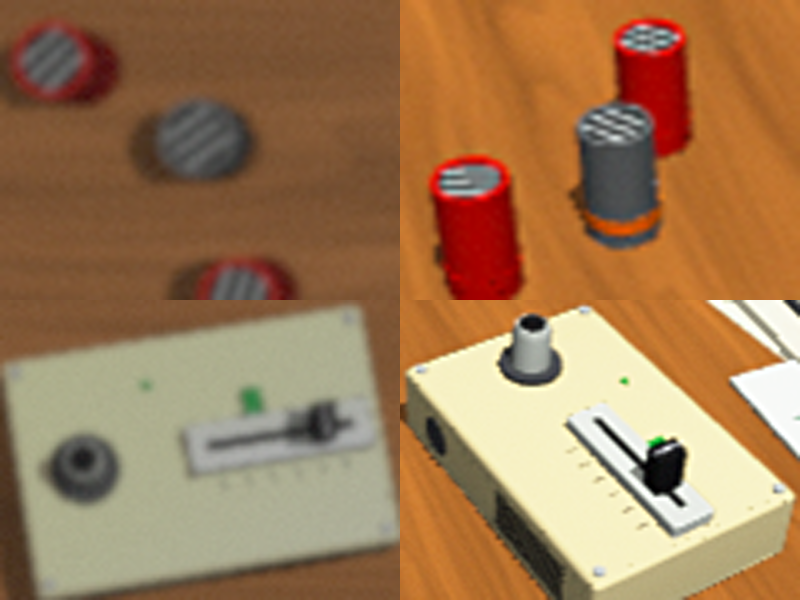

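The top/side mosaic shows the grey head (orange band low) at panel pixel (203,140) top and (615,122) side. The spigot is at (82,460) and the slider at about (322,422), with the mark to its left at (252,400). Triangulated heights agree with the text: head 0.086, spigot 0.116, fan top 0.122. I'm moving over the head now.

>>> carry_out(
  targets=[
    [-2.1,-2.0,0,0,1],
    [-2.1,-2.0,0,0,1],
    [-2.1,-2.0,0,0,1],
    [-2.1,-2.0,0,0,1],
    [-2.1,-2.0,0,0,1],
    [-2.1,-2.0,0,0,1],
    [-2.1,-2.0,0,0,1],
    [-2.1,-2.0,0,0,1],
    [-2.1,-2.0,0,0,1],
    [-2.1,-2.0,0,0,1],
    [-2.1,-1.8,0,0,1],
    [0,0,0,0,1],
  ],
)

```text
t: 1.35
eef_pos: [0.4145, 0.2986, 0.2312]
tool_rot: [0.0, 0.236, 0.972, -0.001]
contact_force: [0.8, 0.2, -0.2]
gripper_width: 0.999
grasp_force: 0.0
```

>>> carry_out(
  targets=[
    [0,0,0,-7.3,1],
    [0,0,0,-7.3,1],
    [0,0,0,-7.3,1],
    [0,0,0,-7.3,1],
    [0,0,0,-7.3,1],
    [0,0,0,0,1],
    [0,0,0,0,1],
  ],
)

```text
t: 2.05
eef_pos: [0.4126, 0.3033, 0.2312]
tool_rot: [-0.0, -0.082, 0.997, 0.0]
contact_force: [-0.0, 0.8, 0.1]
gripper_width: 0.999
grasp_force: 0.0
```

Run:
```python
from h import *
o=bot.get_obs(); print(o["t"],o["eef_pos"],o["tool_rot"],np.round(o["q"],2))
c=imaging.calibration("wrist"); im=imaging.read_camera("wrist"); cv2.imwrite("pics/w1.png",im[:,:,::-1])
np.save("w1.npy",c,allow_pickle=True)
cv2.imwrite("pics/w1b.png",cv2.resize(im[:,:,::-1],(800,600)))
for z in(0,.085): print(proj(c,[.413,.302,z])*800/512)
```

```text
2.05 [0.41259239 0.30328347 0.23118394] [-1.39727963e-04 -8.20767722e-02  9.96626000e-01  2.79217024e-05] [-0.78  0.21  0.03  1.94 -0.01  0.99  0.99]
[[402.57487854 255.54472529]]
[[402.35825881 282.23268472]]
```

View pics/w1b.png

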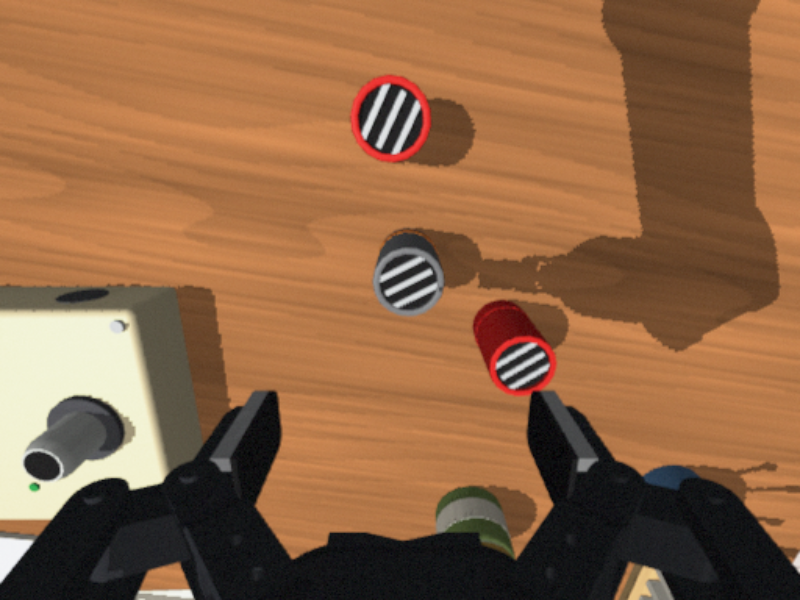

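The wrist picture has the grey head's grille centred at (409,281), with the red look-alikes at (391,118) and (522,365). The spigot's top is at (44,465). I'll combine all three views.

Run:
```python
from h import *
T,S=[imaging.calibration(n) for n in("top","side")]; W=np.load("w1.npy",allow_pickle=True).item(); k=.64
for n,t,s,w in [("head",(165.6,218),(198,154.4),(409,281)),("spig",(238.6,163.8),(273.6,176.6),(44,465))]:
    uv=[np.array(t),np.array(s),np.array(w)*k]; cs=[T,S,W]
    for i in [(0,1),(0,2),(1,2),(0,1,2)]:
        X,e=tri([cs[j] for j in i],[uv[j] for j in i]); print(n,i,X.round(4),round(e,2))
    for c,u in zip(cs,uv): print("  onz",onz(c,u,.085 if n=="head" else .118).round(4))
sc=[onz(T,u,.071) for u in [(221.75,141.5),(305.5,128.25),(229.25,195.25),(314.25,181)]]
sc=np.array(sc); print(sc.round(4)); m=sc.mean(0); d=(sc[0]-sc[1])+(sc[2]-sc[3]); d/=np.hypot(*d); dx=(sc[0]-sc[2])+(sc[1]-sc[3])
print("ext centre",m,"yaw",np.degrees(np.arctan2(-d[0],d[1])),np.degrees(np.arctan2(dx[1],dx[0])),"spigot pred",m+.095*d)
```

```text
head (0, 1) [0.4114 0.3004 0.0866] 0.43
head (0, 2) [0.4132 0.3064 0.0771] 1.16
head (1, 2) [0.4125 0.3066 0.0818] 0.48
head (0, 1, 2) [0.4123 0.3061 0.0817] 1.37
  onz [0.4102 0.301 ]
  onz [0.4133 0.3025]
  onz [0.4114 0.3064]
spig (0, 1) [0.5786 0.0693 0.1181] 0.03
spig (0, 2) [0.5794 0.07   0.117 ] 0.2
spig (1, 2) [0.5791 0.0703 0.1173] 0.0
spig (0, 1, 2) [0.5792 0.0701 0.1172] 0.24
  onz [0.5785 0.0694]
  onz [0.5787 0.0694]
  onz [0.5785 0.0709]
[[ 0.6605  0.1268]
 [ 0.705  -0.1472]
 [ 0.4842  0.1009]
 [ 0.5306 -0.1733]]
ext centre [ 0.59507665 -0.02320661] yaw 9.41230243651132 8.436399013433116 spigot pred [0.57954056 0.07051442]
```

>>> carry_out(
  targets=[
    [0,0.2,2.4,0,1],
    [0,0,2.4,0,1],
    [0,0,2.4,0,1],
    [0,0,2.4,0,1],
    [0,0,2.4,0,1],
    [0,0,2.4,0,1],
    [0,0,2.4,0,1],
    [0,0,1.6,0,1],
    [0,0,1.1,0,1],
    [0,0,0,0,1],
    [0,0,0,0,1],
  ],
)

```text
t: 3.2
eef_pos: [0.4127, 0.3052, 0.0367]
tool_rot: [0.0, -0.083, 0.997, 0.0]
contact_force: [-0.3, -0.1, 0.1]
gripper_width: 0.999
grasp_force: 0.0
```

>>> carry_out(
  targets=[
    [0,0,0,0,0.4],
    [0,0,0,0,0.2],
    [0,0,0,0,0],
    [0,0,0,0,-1],
    [0,0,0,0,-1],
    [0,0,0,0,-1],
    [0,0,0,0,-1],
    [0,0,0,0,-1],
  ],
  force=60,
)

```text
t: 4.0
eef_pos: [0.4131, 0.3054, 0.0374]
tool_rot: [0.001, -0.083, 0.997, 0.001]
contact_force: [-1.4, -1.4, 6.5]
gripper_width: 0.574
grasp_force: 60.8
```

>>> carry_out(
  targets=[
    [0,0,-1,0,-1],
    [0,0,-2,0,-1],
    [0,0,-2,0,-1],
    [0,0,-2,0,-1],
    [0,0,-2,0,-1],
    [0,0,-2,0,-1],
    [0,0,-2,0,-1],
    [0,0,-1,0,-1],
    [0,0,0,0,-1],
    [0,0,0,0,-1],
  ],
)

```text
t: 5.0
eef_pos: [0.4122, 0.3046, 0.1759]
tool_rot: [-0.0, -0.084, 0.997, -0.0]
contact_force: [-0.6, 0.5, -0.4]
gripper_width: 0.577
grasp_force: 62.2
```

Run:
```python
from h import *
o=bot.get_obs(); print(o["t"],o["eef_pos"],o["tool_rot"],o["contact_force"],o["gripper_width"],o["grasp_force"])
t,s,w=[imaging.read_camera(n) for n in("top","side","wrist")]
for n,i in zip("tsw",(t,s,w)): cv2.imwrite(f"pics/{n}2.png",i[:,:,::-1])
cv2.imwrite("pics/m2.png",np.vstack([np.hstack([panel(t,(125,190),80,60),panel(s,(150,90),120,90)]),np.hstack([panel(w,(0,0),512,384),panel(w,(150,100),200,150)])]))
```

```text
5.0 [0.41217854 0.30459493 0.17588847] [-2.35086154e-04 -8.35033948e-02  9.96507451e-01 -1.67834100e-04] [-0.6268637   0.47277511 -0.43611567] 0.5768050196117845 62.19713397324085
```

View pics/m2.png

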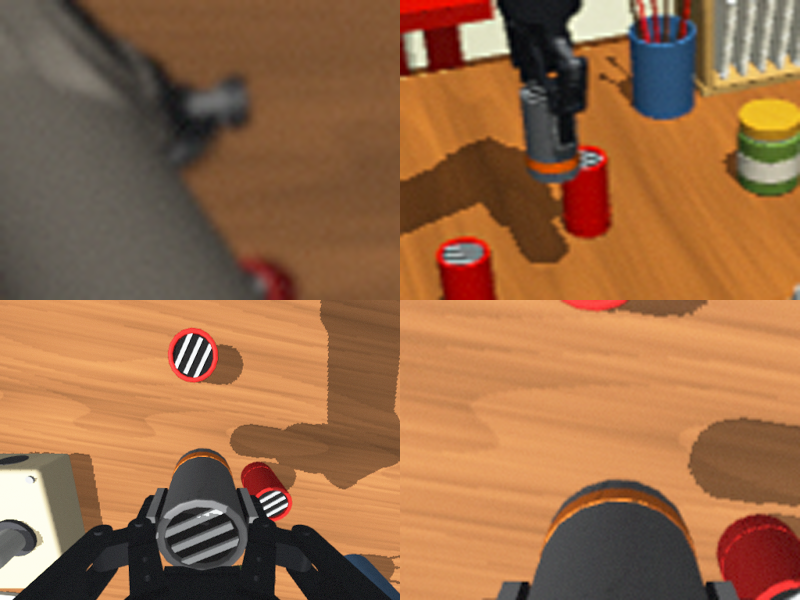

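The head hangs upright in the gripper (band at about (553,165) in the side panel), and the reds are undisturbed. I'm checking the head's offset from the TCP, then carrying it over.

Run:
```python
from h import *
o=bot.get_obs(); p=o["eef_pos"]; zr=.1385
W,S=imaging.calibration("wrist"),imaging.calibration("side")
a=np.linspace(0,2*np.pi,73); rim=lambda z,dx=0,dy=0:np.c_[p[0]+dx+.025*np.cos(a),p[1]+dy+.025*np.sin(a),0*a+z]
r=proj(W,rim(zr)); print("wrist rim cols",r[:,0].min(),r[:,0].max(),"top row",r[:,1].min())
r=proj(W,rim(zr+.085)); print("wrist grille cols",r[:,0].min(),r[:,0].max(),"rows",r[:,1].min(),r[:,1].max())
r=proj(S,rim(zr)); print("side rim cols",r[:,0].min(),r[:,0].max(),"bottom",r[:,1].max())
w=cv2.imread("pics/w2.png").astype(int); s=cv2.imread("pics/s2.png").astype(int)
org=lambda i:(i[:,:,2]-i[:,:,0]>90)&(i[:,:,2]>150)&(i[:,:,1]<130)
print("wrist apex col 255-262 rows:",[int(w[y,258].sum()) for y in range(184,206)])
print("wrist row 225:",[(x,int(w[225,x].sum())) for x in list(range(216,230))+list(range(288,304))])
print("side row 140:",[(x,int(s[140,x].sum())) for x in range(183,212)])
print("side col 196:",[(y,int(s[y,196].sum())) for y in range(134,152)])
```

```text
wrist rim cols 223.69428010729192 294.5050466117245 top row 189.23661571022208
wrist grille cols 199.4809945069147 319.50177729168183 rows 255.38345178608066 353.59936211676404
side rim cols 188.089109238454 204.04030967327887 bottom 144.4471585888038
wrist apex col 255-262 rows: [465, 477, 472, 470, 464, 381, 239, 186, 189, 196, 207, 238, 222, 227, 224, 376, 403, 194, 197, 192, 191, 176]
wrist row 225: [(216, 458), (217, 450), (218, 450), (219, 445), (220, 402), (221, 283), (222, 247), (223, 244), (224, 238), (225, 233), (226, 244), (227, 224), (228, 229), (229, 235), (288, 167), (289, 165), (290, 173), (291, 169), (292, 162), (293, 169), (294, 151), (295, 187), (296, 239), (297, 346), (298, 449), (299, 455), (300, 456), (301, 456), (302, 453), (303, 455)]
side row 140: [(183, 183), (184, 189), (185, 191), (186, 189), (187, 189), (188, 158), (189, 193), (190, 238), (191, 261), (192, 273), (193, 286), (194, 290), (195, 297), (196, 299), (197, 303), (198, 297), (199, 282), (200, 281), (201, 246), (202, 215), (203, 204), (204, 317), (205, 414), (206, 358), (207, 289), (208, 239), (209, 208), (210, 132), (211, 175)]
side col 196: [(134, 187), (135, 152), (136, 156), (137, 202), (138, 223), (139, 288), (140, 299), (141, 289), (142, 212), (143, 217), (144, 256), (145, 400), (146, 393), (147, 403), (148, 399), (149, 292), (150, 197), (151, 182)]
```

>>> carry_out(
  targets=[
    [-1.2,-2.6,0,0,-1],
    [-1.2,-2.6,0,0,-1],
    [-1.2,-2.6,0,0,-1],
    [-1.2,-2.6,0,0,-1],
    [-1.2,-2.6,0,0,-1],
    [-1.2,-2.6,0,0,-1],
    [-1.2,-2.6,0,0,-1],
    [-1.2,-2.6,0,0,-1],
    [-1.2,-2.6,0,0,-1],
    [-1.2,-2.0,0,0,-1],
    [-0.5,-0.5,0,0,-1],
    [0,0,0,0,-1],
  ],
)

```text
t: 6.35
eef_pos: [0.579, 0.0698, 0.1755]
tool_rot: [-0.001, -0.083, 0.997, -0.0]
contact_force: [0.4, 0.0, -1.8]
gripper_width: 0.574
grasp_force: 62.3
```

>>> carry_out(
  targets=[
    [0,0,0,0,-1],
    [0,0,0,0,-1],
    [0,0,0,0,-1],
  ],
)

```text
t: 6.65
eef_pos: [0.5783, 0.0716, 0.1762]
tool_rot: [-0.0, -0.084, 0.996, 0.0]
contact_force: [-0.1, 0.2, -0.7]
gripper_width: 0.573
grasp_force: 62.3
```

Run:
```python
from h import *
o=bot.get_obs(); print(o["t"],o["eef_pos"],o["tool_rot"],o["contact_force"],np.round(o["q"],2))
s,w=[imaging.read_camera(n) for n in("side","wrist")]
for n,i in zip("sw",(s,w)): cv2.imwrite(f"pics/{n}3.png",i[:,:,::-1])
cv2.imwrite("pics/m3.png",np.hstack([panel(s,(240,120),80,100,400,500),panel(w,(176,130),160,200,400,500)]))
```

```text
6.65 [0.57827107 0.07156068 0.17624752] [-1.98388354e-04 -8.44368486e-02  9.96428785e-01  2.37580412e-04] [-0.06268902  0.19100262 -0.69419803] [-0.35  0.39  0.15  1.84 -0.07  0.92  1.58]
```

View pics/m3.png

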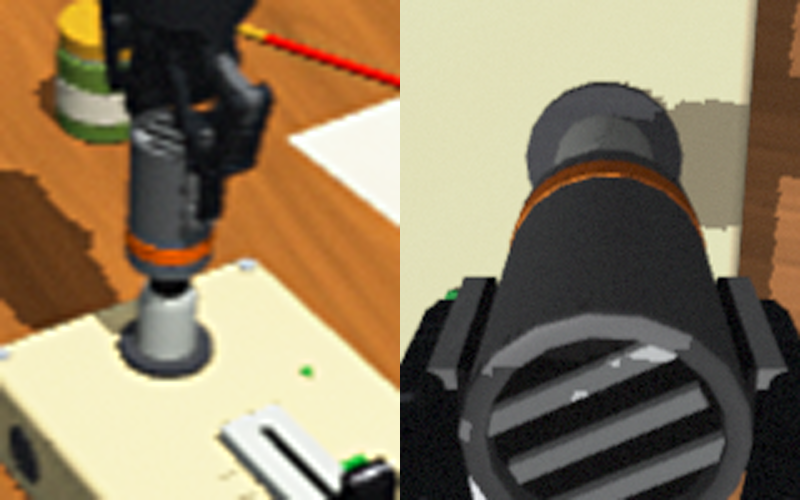

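The side view has the head's rim just over the spigot, and the wrist view has the collar centred at about (604,145). That agrees with the head axis to within 1.5 mm, so I'll correct the offset and start the insertion.

>>> carry_out(
  targets=[
    [-0.05,-0.13,0,0,-1],
    [0,0,0,0,-1],
    [0,0,0.8,0,-1],
    [0,0,0.8,0,-1],
    [0,0,0.4,0,-1],
    [0,0,0.4,0,-1],
    [0,0,0.4,0,-1],
    [0,0,0.4,0,-1],
    [0,0,0,0,-1],
    [0,0,0,0,-1],
  ],
)

```text
t: 7.75
eef_pos: [0.5797, 0.0691, 0.1443]
tool_rot: [0.0, -0.083, 0.997, -0.0]
contact_force: [-0.1, 0.1, -1.5]
gripper_width: 0.578
grasp_force: 62.3
```

>>> carry_out(
  targets=[
    [0,0,0.4,0,-1],
    [0,0,0.4,0,-1],
    [0,0,0.4,0,-1],
    [0,0,0.4,0,-1],
    [0,0,0.4,0,-1],
    [0,0,0.4,0,-1],
    [0,0,0.3,0,-1],
    [0,0,0,0,-1],
    [0,0,0,0,-1],
  ],
)

```text
t: 8.65
eef_pos: [0.5796, 0.0691, 0.1172]
tool_rot: [-0.0, -0.083, 0.997, -0.0]
contact_force: [-0.3, 0.2, -1.2]
gripper_width: 0.576
grasp_force: 62.3
```

>>> carry_out(
  targets=[
    [0,0,0.15,0,-1],
    [0,0,0.15,0,-1],
    [0,0,0.1,0,-1],
    [0,0,0,0,-1],
  ],
)

```text
t: 9.05
eef_pos: [0.5796, 0.0691, 0.1135]
tool_rot: [0.0, -0.083, 0.997, 0.0]
contact_force: [-0.7, 1.0, 1.3]
gripper_width: 0.576
grasp_force: 62.3
```

>>> carry_out(
  targets=[
    [0,0,0.1,0,-1],
    [0,0,0.1,0,-1],
    [0,0,0,0,-1],
  ],
)

```text
t: 9.35
eef_pos: [0.5799, 0.0692, 0.1134]
tool_rot: [0.0, -0.083, 0.997, 0.0]
contact_force: [-6.0, 0.3, 17.3]
gripper_width: 0.578
grasp_force: 63.5
```

Contact came at TCP z 0.1134, which puts the rim at 0.076 as it should be seated. Next: release, rise and check.

>>> carry_out(
  targets=[
    [0,0,-0.15,0,-1],
    [0,0,0,0,0.4],
    [0,0,0,0,0.7],
    [0,0,0,0,1],
    [0,0,0,0,1],
    [0,0,0,0,1],
    [0,0,0,0,1],
  ],
)

```text
t: 10.05
eef_pos: [0.5796, 0.0691, 0.1127]
tool_rot: [-0.0, -0.083, 0.997, -0.0]
contact_force: [-0.9, 0.1, -0.1]
gripper_width: 0.999
grasp_force: 0.0
```

>>> carry_out(
  targets=[
    [0,0,-1,0,1],
    [0,0,-1.5,0,1],
    [0,0,-2,0,1],
    [0,0,-2,0,1],
    [0,0,-2,0,1],
    [0,0,-2,0,1],
    [0,0,-1.5,0,1],
    [0,-3,0,0,1],
    [0,-4,0,0,1],
    [0,-3,0,0,1],
    [0,0,0,0,1],
    [0,0,0,0,1],
  ],
)

```text
t: 11.25
eef_pos: [0.5965, -0.0301, 0.234]
tool_rot: [0.001, -0.083, 0.997, 0.0]
contact_force: [-0.4, 0.7, -0.5]
gripper_width: 1.0
grasp_force: 0.0
```

Run:
```python
from h import *
o=bot.get_obs(); print(o["t"],o["eef_pos"],o["tool_rot"],o["gripper_width"])
W=imaging.calibration("wrist"); w=imaging.read_camera("wrist"); np.save("w4.npy",W,allow_pickle=True)
s=imaging.read_camera("side"); t=imaging.read_camera("top")
for n,i in zip("swt",(s,w,t)): cv2.imwrite(f"pics/{n}4.png",i[:,:,::-1])
cv2.imwrite("pics/m4.png",np.vstack([np.hstack([panel(s,(234,130),160,120),panel(t,(218,124),100,75)]),np.hstack([panel(w,(0,0),512,384),panel(s,(285,190),60,45)])]))
```

```text
11.25 [ 0.59646911 -0.03006154  0.234019  ] [ 6.77505483e-04 -8.26460230e-02  9.96578727e-01  1.31307558e-04] 1.0002401920686321
```

View pics/m4.png

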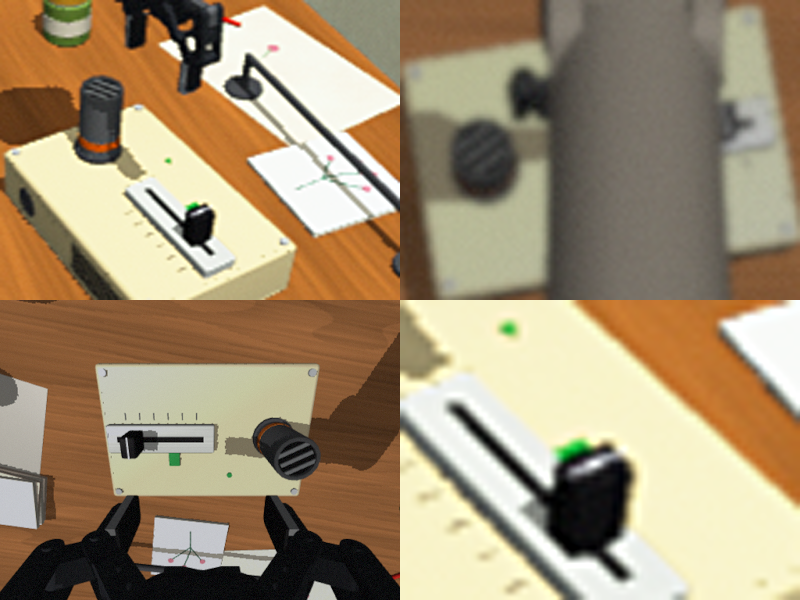

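The side panel shows the head seated, band down, with its rim at the collar (about (98,155)). The wrist panel shows the slider at (131,443) and the green mark at (175,459). I'll zoom in to measure those two.

Run:
```python
from h import *
w=cv2.imread("pics/w4.png")[:,:,::-1]
cv2.imwrite("pics/z4.png",panel(w,(130,150),120,90,800,600))
```

```text
(no output)
```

View pics/z4.png

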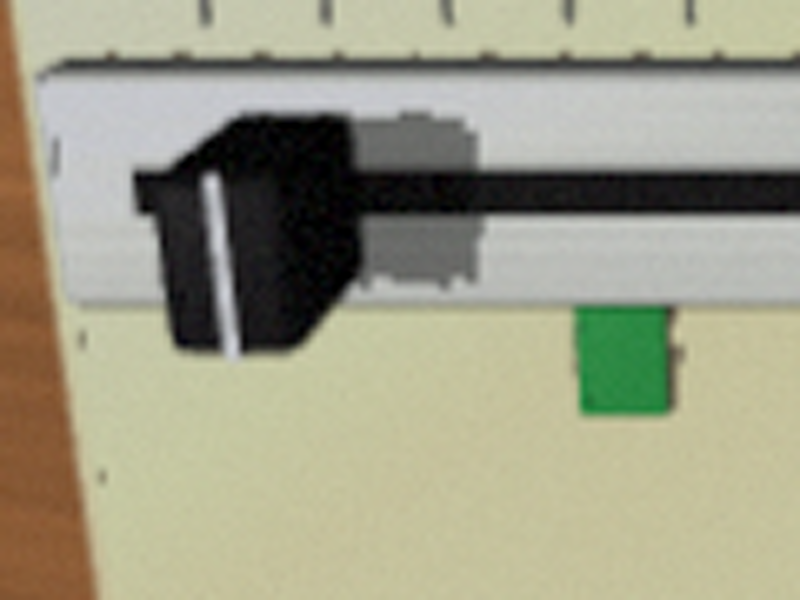

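The line runs from (211,172) to (233,357), centred at (222,265). The mark's track edge is centred at (622,307), and its middle is at (624,360).

Run:
```python
from h import *
W=np.load("w4.npy",allow_pickle=True).item(); S,T=imaging.calibration("side"),imaging.calibration("top")
z=lambda u:np.array([130+u[0]/6.6667-.0,150+u[1]/6.6667])-.425
yaw=np.radians(9.4); ex=np.array([np.cos(yaw),np.sin(yaw)]); ey=np.array([-np.sin(yaw),np.cos(yaw)])
C=np.array([.579,.070])-.095*ey
def loc(n,X): print(n,np.round(X,4),"local",np.round([(X[:2]-C)@ex,(X[:2]-C)@ey],4))
print("C",C)
loc("line wrist@.1245",onz(W,z((222,265)),.1245)); 
for u in [(211,172),(233,357)]: loc(" end",onz(W,z(u),.1245))
loc("mark edge wrist@.071",onz(W,z((622,307)),.071)); loc("mark mid",onz(W,z((624,360)),.071))
loc("track left end wrist@.084",onz(W,z((55,190)),.084))
loc("mark top@.071",onz(T,(218+252/4-.4,124+100/4-.4),.071))
# side: white line mid from 285,190 scale 6.667 panel (600-400,460-300)
X,e=tri((W,S),(z((222,265)),np.array((285+200/6.667,190+160/6.667))-.4)); loc("line tri W,S",X); print(e)
# head rim from side: lowest grey rim
o=bot.get_obs();print(o["eef_pos"])
a=np.linspace(0,2*np.pi,73)
for zz in(.076,.161):
    r=proj(S,np.c_[.579+.025*np.cos(a),.070+.025*np.sin(a),0*a+zz]); print("side head ring",zz,r.min(0),r.max(0))
s=cv2.imread("pics/s4.png").astype(int); print([(y,int(s[y,273].sum())) for y in range(156,202)])
```

```text
C [ 0.59451597 -0.02372436]
line wrist@.1245 [ 0.61   -0.1204] local [-0.0005 -0.0979]
 end [ 0.5965 -0.1226] local [-0.0142 -0.0979]
 end [ 0.6238 -0.118 ] local [ 0.0135 -0.0978]
mark edge wrist@.071 [ 0.6264 -0.0673] local [ 0.0243 -0.0482]
mark mid [ 0.6361 -0.0658] local [ 0.0342 -0.0483]
track left end wrist@.084 [ 0.6167 -0.1602] local [-0.0004 -0.1383]
mark top@.071 [ 0.6371 -0.0652] local [ 0.0352 -0.0479]
line tri W,S [ 0.61   -0.1202  0.1252] local [-0.0005 -0.0977]
0.6337421834884367
[ 0.59627236 -0.02771629  0.23328382]
side head ring 0.076 [264.59185643 182.48003277] [281.39863998 193.08423158]
side head ring 0.161 [265.4518997 159.3266964] [283.08308087 169.66036845]
[(156, 335), (157, 339), (158, 338), (159, 349), (160, 257), (161, 209), (162, 308), (163, 169), (164, 219), (165, 307), (166, 106), (167, 262), (168, 244), (169, 152), (170, 166), (171, 155), (172, 157), (173, 157), (174, 207), (175, 235), (176, 223), (177, 229), (178, 227), (179, 238), (180, 237), (181, 227), (182, 232), (183, 232), (184, 229), (185, 230), (186, 235), (187, 279), (188, 240), (189, 290), (190, 278), (191, 228), (192, 235), (193, 228), (194, 151), (195, 238), (196, 716), (197, 711), (198, 696), (199, 689), (200, 689), (201, 695)]
```

The head's top stands at the seated height (row about 160, predicted 159.3). The slider line is at local y -98 mm and the mark at -48 mm, so travel is about +49.6 mm. I'm moving over the slider.

>>> carry_out(
  targets=[
    [0.15,-2.3,0,0,1],
    [0,-2.3,0,0,1],
    [0,-2.3,0,0,1],
    [0,-2.3,0,0,1],
    [0,0,2,0,1],
    [0,0,2,0,1],
    [0,0,2,0,1],
    [0,0,2,0,1],
    [0,0,0,0,1],
    [0,0,0,0,1],
    [0,0,0,0,1],
  ],
)

```text
t: 12.5
eef_pos: [0.611, -0.12, 0.1542]
tool_rot: [0.001, -0.084, 0.996, -0.0]
contact_force: [-0.2, -0.5, -0.1]
gripper_width: 0.998
grasp_force: 0.0
```

Run:
```python
from h import *
o=bot.get_obs();print(o["t"],o["eef_pos"],o["tool_rot"],np.round(o["q"],2),o["contact_force"])
```

```text
12.5 [ 0.61104423 -0.12004258  0.15417601] [ 1.05248654e-03 -8.39008701e-02  9.96473545e-01 -1.03368705e-04] [-0.07  0.48  0.22  1.77 -0.13  0.91  1.94] [-0.24200421 -0.46964406 -0.136171  ]
```

>>> carry_out(
  targets=[
    [0,0,1.5,0,1],
    [0,0,1.5,0,1],
    [0,0,1.5,0,1],
    [0,0,1,0,1],
    [0,0,0.5,0,1],
    [0,0,0,0,1],
    [0,0,0,0,0],
    [0,0,0,0,-0.3],
    [0,0,0,0,-1],
    [0,0,0,0,-1],
    [0,0,0,0,-1],
    [0,0,0,0,-1],
  ],
  force=20,
)

```text
t: 13.7
eef_pos: [0.6103, -0.1204, 0.0932]
tool_rot: [0.0, -0.083, 0.997, 0.0]
contact_force: [-0.6, 1.2, 3.0]
gripper_width: 0.233
grasp_force: 26.0
```

>>> carry_out(
  targets=[
    [0,0,0,0,-1],
    [0,0,0,0,-1],
    [0,0,0,0,-1],
    [0,0,0,0,-1],
  ],
)

```text
t: 14.1
eef_pos: [0.6103, -0.1204, 0.0932]
tool_rot: [0.0, -0.084, 0.997, 0.0]
contact_force: [-1.0, -0.4, 4.8]
gripper_width: 0.231
grasp_force: 26.3
```

>>> carry_out(
  targets=[
    [0,0.5,0,0,-1],
    [0,0.5,0,0,-1],
    [0,0.5,0,0,-1],
    [0,0.5,0,0,-1],
    [0,0.5,0,0,-1],
    [0,0.5,0,0,-1],
    [0,0.5,0,0,-1],
    [0,0.5,0,0,-1],
    [0,0.5,0,0,-1],
    [0,0.46,0,0,-1],
    [0,0,0,0,-1],
    [0,0,0,0,-1],
  ],
)

```text
t: 15.3
eef_pos: [0.6019, -0.0705, 0.0932]
tool_rot: [0.0, -0.084, 0.996, 0.0]
contact_force: [-0.8, 0.1, 6.4]
gripper_width: 0.232
grasp_force: 26.5
```

>>> carry_out(
  targets=[
    [0,0,0,0,-1],
    [0,0,0,0,-1],
    [0,0,0,0,-1],
  ],
)

```text
t: 15.6
eef_pos: [0.6019, -0.0704, 0.0931]
tool_rot: [0.0, -0.084, 0.996, 0.0]
contact_force: [-0.8, 1.0, 5.7]
gripper_width: 0.23
grasp_force: 26.5
```

>>> carry_out(
  targets=[
    [0,0,0,0,-0.3],
    [0,0,0,0,0.3],
    [0,0,0,0,1],
    [0,0,0,0,1],
    [0,0,0,0,1],
    [0,0,0,0,1],
    [0,0,-1.5,0,1],
    [0,0,-2,0,1],
    [0,0,-2,0,1],
    [0,0,-2,0,1],
    [0,0,-2,0,1],
    [0,0,-2,0,1],
  ],
)

```text
t: 16.8
eef_pos: [0.6019, -0.0717, 0.2099]
tool_rot: [0.001, -0.083, 0.997, -0.0]
contact_force: [0.2, -0.4, -0.7]
gripper_width: 1.001
grasp_force: 0.0
```

>>> carry_out(
  targets=[
    [0,0,-1,0,1],
    [0,0,0,0,1],
    [0,0,0,0,1],
    [0,0,0,0,1],
  ],
)

```text
t: 17.2
eef_pos: [0.6011, -0.0714, 0.2167]
tool_rot: [-0.001, -0.084, 0.997, 0.0]
contact_force: [-1.3, -0.3, 0.2]
gripper_width: 1.001
grasp_force: 0.0
```

Run:
```python
from h import *
o=bot.get_obs(); print(o["t"],o["eef_pos"],o["tool_rot"],o["gripper_width"])
W=imaging.calibration("wrist"); w=imaging.read_camera("wrist"); np.save("w5.npy",W,allow_pickle=True)
cv2.imwrite("pics/w5.png",w[:,:,::-1])
u=proj(W,[[.6019,-.0705,.1245],[.631,-.066,.071]]); print(u)
x0,y0=(u.mean(0)-[50,37.5]).astype(int); print("crop",x0,y0)
cv2.imwrite("pics/z5.png",panel(w,(x0,y0),100,75,800,600))
```

```text
17.2 [ 0.60110105 -0.0714365   0.21669989] [-9.70972736e-04 -8.35586709e-02  9.96502382e-01  8.74206864e-05] 1.000836265634911
[[259.73992016 198.17042573]
 [259.07434255 207.14727896]]
crop 209 165
```

View pics/z5.png

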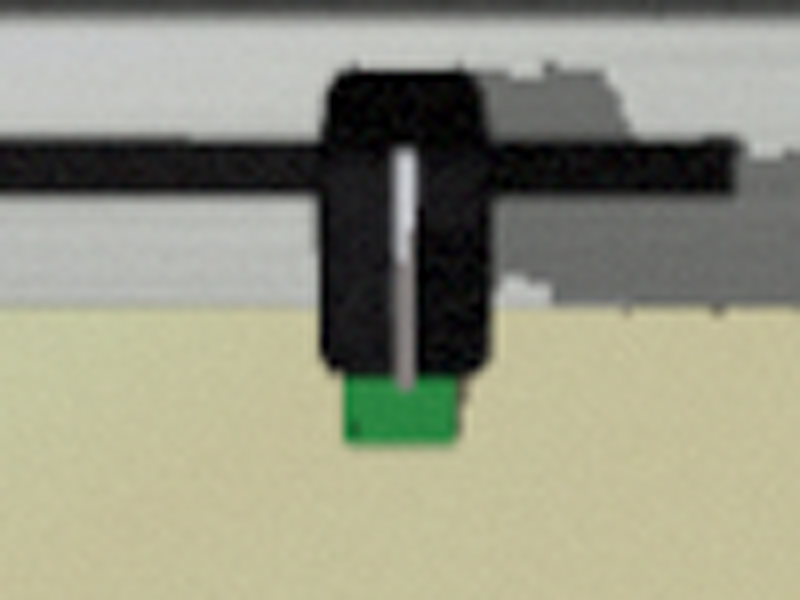

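The white line is at column 404 and the green mark's middle at 402 (114 px = 16 mm), so the slider is within about 0.3 mm of the mark. One last overall look.

Run:
```python
from h import *
s=imaging.read_camera("side"); cv2.imwrite("pics/s6.png",cv2.resize(s[:,:,::-1],(800,600)))
a=cv2.imread("pics/side0.png").astype(int)
for n,(x,y) in dict(pink=(279,325),blue=(365,331),green=(261,135)).items():
    print(n,np.abs(a[y-22:y+22,x-18:x+18,::-1]-s[y-22:y+22,x-18:x+18]).mean())
```

```text
pink 2.468644781144781
blue 3.1847643097643097
green 3.054503367003367
```

View pics/s6.png

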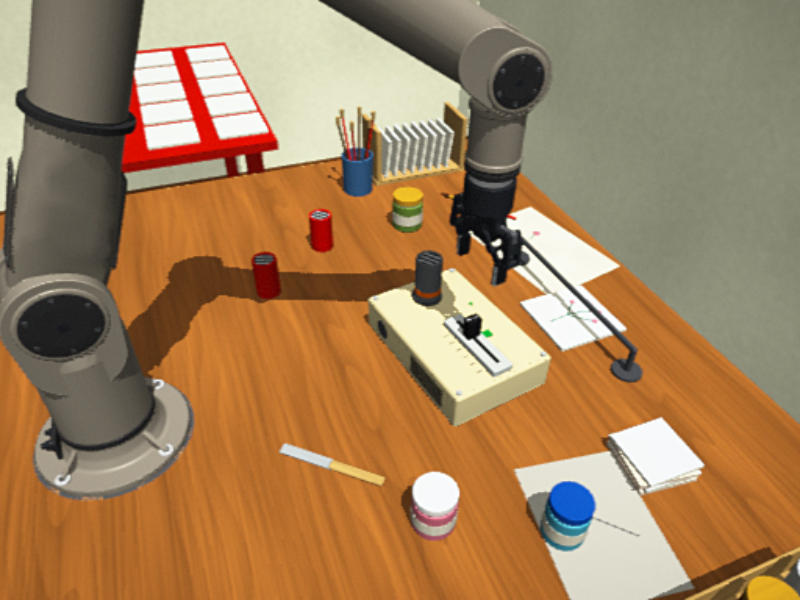

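The head is seated at (428,280) and the slider is at (470,326) by the mark (488,334). The jars are unmoved and the gripper is clear, so I'm handing in.

```bash
python3 -c "
from station import bot
print(bot.hand_in())"
```

```text
the job is handed in; nothing more can be done
None
```

The job is handed in: the grey head is fully home on the spigot with its orange band down, the fan slider's white line is within about 0.3 mm of the green mark's middle, and the jars stand where they were.

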